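# Wedge the practice door shut

### The arm

A 6-joint arm with a two-finger parallel gripper is mounted at the origin on the work surface. World frame = base frame: x ahead of the robot, y to its left, z up, the work surface at z = 0. Lengths are in m, angles in rad, forces in N, time in s.
With the tool pointing down it reaches from about 0.425 to 0.95 m from the base axis. Payload 3.5 kg.
Tool frame: the origin (TCP) lies on the centre line of the jaws, within the pads' length; the fingertips stand 8 mm ahead of it and the grasp point (between the pads) lies 11 mm behind it; z points along the fingers, x is the direction in which the jaws open and shut, and the axes are right-handed (so a half turn about z gives the same grasp; the last joint's range is limited). The gripper opens to 85 mm and grips with 20 to 120 N. Pads are 22 mm wide; open, the fingers measure 114 mm over their backs; the gripper's body (76 mm by 85 mm) begins 54 mm behind the grasp point. The pads swing forward as they close: fully open they stand 13 mm farther back than shut.
Start: joints at [1.135, 0.286, 1.577, -0, 1.279, -0.15], TCP at [0.19, 0.648, 0.214] pointing down, gripper open.
Joint ranges: [-2.77, 2.77], [-0.9, 2.22], [0.21, 2.48], [-1.53, 4.67], [0.24, 2.81], [-2.84, 2.84]. Speed limits (rad/s): [2.79, 2.79, 3.14, 3.14, 3.14, 3.14].

### API

Orientations are given as a unit quaternion [w, x, y, z].
In Python, from station import sensors, read_camera, job gives the robot as it stands. The module is installed in compiled form; this text tells all that it offers.
- The arm moves only by the shell command python3 -m creep 'ROWS' [FORCE]. ROWS is a JSON object of lists of equal length, an entry for each row: "translation": the shift along the tool's x, y, z as a fraction of full scale, a list of three; "dr": the turn, a rotation vector about the tool's x, y, z as a fraction of full scale, a list of three; "jaw": the opening, from 0 (shut) to 1 (fully open). In form: {"translation": [[tx, ty, tz], ...], "dr": [[ax, ay, az], ...], "jaw": [jaw, ...]}. A call has exactly 8 rows; each row shifts and turns the commanded pose from where the row before left it, along the tool's axes as they then stand; what a row does not reach is not made up. Full scale, the value 1, is 0.2 m for a shift and pi rad for a turn. A row lasts 1/8 s, in which the tool goes at most 62.5 mm and 10.7 degrees, less where a joint would pass 70% of its speed; a pose out of reach is approached as far as the arm can. A call with a number of a shift or a turn outside -1 to 1 is refused whole. A call with a gripper value outside its range is refused whole. The fingers move at their own pace and stop on an object; FORCE is the grip in N (left out, the last holds). Time passes only in rows, so rows that do not move let the fingers close, or fill a call up. It gives the time, the measured TCP pose, the force and the opening at its end, in the units of the state.
- sensors.get_state(): the state, without advancing time (a new reading comes with each control period).
- read_camera(name): name is "side" or "top" or "wrist"; returns a dict with "image" (384x512x3 uint8, blue, green, red), "depth" (384x512 float32, m along the optical axis (not along the pixel's ray), 0 where there is no reading), "vertical_fov" (degrees; the focal length in pixels is half the picture's height over the tangent of half this angle, whatever the lens; pixels are square), "cx", "cy" (the principal point, pixels), "R" (3x3) and "t" (3): a world point X has camera coordinates R X + t; the wrist camera has in their place "mount" (4x4, takes a point from camera to tool coordinates, whose origin is the TCP and whose axes are the tool frame's). Camera axes: x right, y down, z forward; pixel columns grow to the right and rows downward; lengths in m; the calibration is good to about 2 mm. The wrist camera is an equidistant fisheye: a pixel r from the principal point sees the ray r / f radians off the axis. A picture is of the moment at which its call begins: read the wrist's pose just before it.
- job.finish_job(): hands the job in, once; it reports no verdict.
The state is a dict: "clock": time; "q": joint angles; "joint_velocities": joint speeds; "joint_efforts": joint torques, N m; "tool_pos": TCP position; "orientation": TCP orientation; "force": force on the tool from outside, world axes, zero at the start; "torque": the same for the moment, N m; "finger_gap": finger opening in m.
Only numpy, scipy, OpenCV 4.12 (cv2) and the standard library are available. Lean on these libraries where they do the work, as an engineer would, in place of code of your own. Each camera call takes 0.05 s, during which the arm holds its last target.

### The job

Push the small door in the practice frame shut, then take the long wooden wedge and slide it thin end first, flat on the chipboard, in under the lock-side half of the door from the outside. Nudge it on until it jams firmly against the door's lower edge, without forcing it so hard that it strains the hinges, then let go and leave it jammed with the door shut. Leave the other things on the bench where they are.

Things in the scene. Friction and masses are not known exactly. Their poses are not given: they have to be found in the camera images.
- frame: fixed practice frame with a small wooden door, standing on the bench. Origin on the bench (z = 0) in the middle of the opening, z up. The closed door lies along the frame's x: outer face to +y at y = 0.009, inner face y = -0.009, from x = -0.115 (lock edge) to 0.119, z = 0.026 to 0.206. Posts 45 mm square, 215 mm tall, at x = -0.145 and 0.145, on feet 30 mm high, y = -0.17 to 0.13
- hinge (a point): upright hinge axis of the door, at x = 0.121, y = 0.009 in the frame's axes, on the bench. The hinges give a little upwards: the door lifts stiffly, about 40 N per mm. The wedge holds the door properly when, let go, it presses up on it with 6 N or more; above 25 N the hinges are strained
- gap (a point): point on the lower outer edge of the shut door at x = -0.045, y = 0.009, z = 0.026 in the frame: the middle of the place for the wedge. A chipboard sheet lies on the bench below, x = -0.10 to 0.10, y = -0.105 to 0.185 in the frame; its top is 11 to 17 mm above the bench, unmeasured and different each time, so the gap is 9 to 15 mm: find the sheet and the jam by feel
- door (a joint): angle of the door, rad: 0 = closed against its stop, growing as its lock edge (the -x edge) swings out to the frame's +y. It has a little hinge friction, no latch, and stays where it is left; pushing it with the fingers on the outer face near the lock edge closes it with less than 1 N
- wedge: plain wooden wedge, 210 mm long, 36 mm wide, lying on the bench on its flat underside. Origin under its centre; x points to the thin tip, z up. Thickness 4 mm at the tip (x = +0.105) rising evenly to 26 mm at the tail (x = -0.105); sides upright. It can be gripped across its width near the tail, about 30 mm from the tail end, where it is 23 mm thick. It weighs 50 to 100 g. Friction of wood on wood is 0.5 to 0.7
- wedge_tip (a point): middle of the wedge's thin end, at its underside. Once the wedge is tight, pushing it on takes 1.1 to 1.6 times the force with which it presses up on the door: a push of 12 to 15 N along the wedge seats it well, and the push rises by a few N per mm of travel
- mallet: joiner's mallet lying down, block head 75 x 120 x 85 mm, round handle 27 mm thick and 210 mm long towards its -x. Origin under the head. Not needed: leave it alone
- chisel: wooden-handled chisel lying flat, 225 mm long, handle to -x. Origin on the bench under its middle. Leave it alone
- offcut_long: plain rectangular wood offcut, 160 x 36 x 24 mm, the same thickness all along (so not the wedge). Origin under its centre. Leave it alone
- offcut_short: small wood block 60 x 40 x 30 mm. Origin under its centre. Leave it alone
- glue_bottle: white glue bottle, 60 mm wide, 170 mm tall, standing. Origin under its centre. Leave it alone
- pencil: thin carpenter's pencil, 150 x 8 x 8 mm. Origin under its centre. Leave it alone
- try_square: try square lying flat, dark stock 110 mm long, steel blade 170 mm long towards its +y. Origin under the middle of the stock. Leave it alone
- sanding_block: sanding block 110 x 60 x 35 mm. Origin under its centre. Leave it alone
Mind the look-alikes: they are no part of the job. Leave any pink or purple look-alike of the wedge alone.

How it is judged:
On the way, in this order (a step that is already met when the one before it is completed fails the run):
1. the door is pushed shut (within 0.04 rad) (value of joint door below 0.04 rad), for 0.2 s.
2. the wedge's thin end is under the lock-side half of the shut door and out past its inner face (y of wedge_tip in the frame of frame below -0.015 m and x of wedge_tip in the frame of frame between -0.12 and 0.03 m and z of wedge_tip in the frame of frame below 0.03 m and value of joint door below 0.04 rad), for 0.1 s.
At the end, for the whole second after the job is handed in: The door is shut (within 0.04 rad), the wedge lies flat (within 0.1 rad), its thin end at least 6 mm past the inner face of the door under the lock-side half (no more than 30 mm past the middle), it presses on the door with at least 6 N, at rest and let go (all of step 2 and contact force between wedge and frame above 6 N and contact force between the fingers and wedge below 0.1 N and linear speed of wedge below 0.01 m/s and angle between wedge's own z axis and vertical below 0.1 rad); the robot touches nothing.
It fails at once if the wedge is forced against the door or frame with more than 25 N (contact force between wedge and frame above 25 N).
It fails at once if the robot pushes the door or frame with more than 25 N (contact force between any of the fingers, the arm and frame above 25 N).
It fails at once if another thing on the bench is moved by more than 30 mm (distance of any of mallet, chisel, offcut_long, offcut_short, glue_bottle, pencil, try_square, sanding_block from where it was at the start of the episode above 0.03 m).
It also fails if it takes over 72 s, if anything falls off the work surface, if the arm or the gripper's body presses on something with over 40 N, if the wrist force passes 120 N, or if a joint passes its speed limit or range.

## Working session

There is one attempt and no reset: what is moved stays moved. The work goes in short steps, Python scripts to look and compute and a shell command to move; the robot and the scene stay as the last step left them, time stands still between calls to the robot, and variables do not carry over. Pictures are saved under pics/ and viewed, and the job is handed in when it is done.

```bash
mkdir -p pics; cat > h.py <<'E'
import numpy as np,cv2
from station import sensors,read_camera,job
from scipy.spatial.transform import Rotation as Ro
def st(): return sensors.get_state()
def Rt(s): 
    w,x,y,z=s["orientation"]; return Ro.from_quat([x,y,z,w]).as_matrix()
def f(c): return c["image"].shape[0]/2/np.tan(np.radians(c["vertical_fov"])/2)
def ray(c,u,v):
    d=np.array([(u-c["cx"])/f(c),(v-c["cy"])/f(c),1.]); R=np.array(c["R"]);t=np.array(c["t"])
    return -R.T@t, R.T@d
def onz(c,u,v,z):
    o,d=ray(c,u,v); return o+d*(z-o[2])/d[2]
def dp(c,u,v):
    o,d=ray(c,u,v); return o+d*c["depth"][int(v),int(u)]
def proj(c,X):
    p=np.array(c["R"])@np.array(X)+np.array(c["t"]); return p[:2]/p[2]*f(c)+[c["cx"],c["cy"]]
E
python3 - <<'E'
from h import *
import pickle
s=st();print(s)
for n in("side","top","wrist"):
    c=read_camera(n);cv2.imwrite(f"pics/{n}0.png",c["image"]);pickle.dump(c,open(n+"0.pkl","wb"))
    print(n,c["vertical_fov"],c["cx"],c["cy"])
    if n!="wrist": print(-np.array(c["R"]).T@c["t"])
    else: print(c["mount"])
E
```

```text
{'clock': 0.0, 'q': array([ 1.13501141e+00,  2.87191375e-01,  1.57820947e+00, -1.28510612e-05,
        1.27859014e+00, -1.49992753e-01]), 'joint_velocities': array([ 0.00041729, -0.00019289, -0.00044433, -0.00243025,  0.00219829,
       -0.00088098]), 'joint_efforts': array([-1.22470596e-03, -4.06000757e+01, -2.92616916e+01, -2.76172250e-04,
        5.69084994e-03, -9.14871805e-07]), 'tool_pos': array([0.18996114, 0.64697847, 0.21251251]), 'orientation': array([ 5.72431641e-04,  8.00597327e-01,  5.99201537e-01, -1.05373556e-03]), 'force': array([-0.33640815,  0.05353719, -0.48076307]), 'torque': array([ 0.01370955,  0.00132404, -0.00597279]), 'finger_gap': 0.08557279465904313}
side 45.446416038287154 258.01987234264635 188.91350067680594
[-0.5108576  -0.95312691  1.33989097]
top 51.170802032688776 256.4725355127116 190.89985344292282
[0.38579086 0.0801414  1.45184263]
wrist 65.70646984690485 255.85883363518818 187.35899603258963
[[ 9.99999633e-01  3.87634792e-04  7.64265929e-04  1.42424992e-03]
 [-6.12855536e-04  9.46861713e-01  3.21640360e-01 -8.37527358e-02]
 [-5.98975152e-04 -3.21640710e-01  9.46861603e-01 -1.59249083e-01]
 [ 0.00000000e+00  0.00000000e+00  0.00000000e+00  1.00000000e+00]]
```

View pics/top0.png

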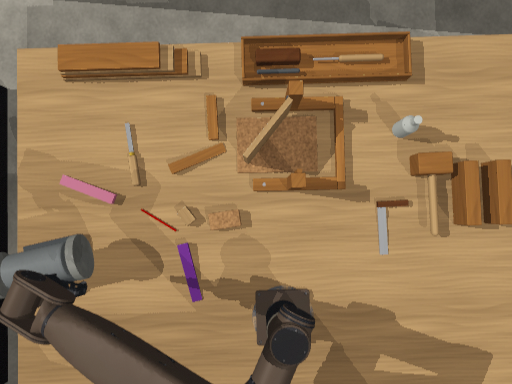

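View pics/side0.png

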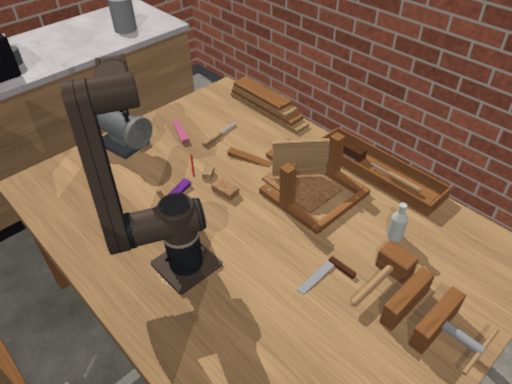

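View pics/wrist0.png

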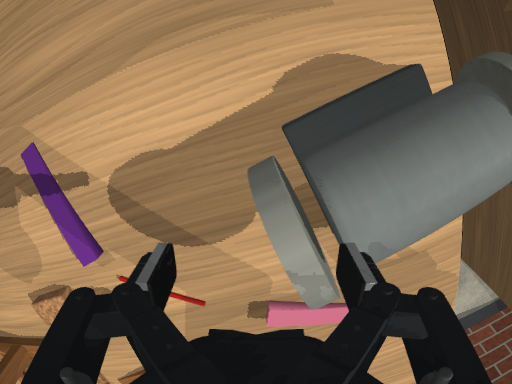

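```bash
python3 - <<'E'
from h import *
import pickle
c=pickle.load(open("top0.pkl","rb"));s=pickle.load(open("side0.pkl","rb"))
for X in([0,0,0],[1,0,0],[0,.5,0],[.5,0,0],[.19,.647,.2]): print(X,proj(c,X),proj(s,X))
a=cv2.resize(c["image"][70:210,110:360],None,fx=3.2,fy=3.2,interpolation=cv2.INTER_CUBIC);cv2.imwrite("pics/crop1.png",a)
for p in [(171,167),(223,149),(211,98),(213,136),(188,250),(296,86),(297,180)]: print(p,onz(c,*p,0.015),dp(c,*p))
E
```

```text
[0, 0, 0] [282.26005132 316.55915309] [185.76528243 264.4553823 ]
[1, 0, 0] [273.44314649  41.84818789] [355.55042964 147.47951797]
[0, 0.5, 0] [142.35322927 320.73780141] [115.07061309 196.63531111]
[0.5, 0, 0] [277.78261341 177.05426868] [281.60236447 198.42707717]
[0.19, 0.647, 0.2] [ 75.44779738 277.90971768] [125.80803903 125.33387622]
(171, 167) [0.54643484 0.38358868 0.015     ] [0.54546243 0.38175187 0.02369744]
(223, 149) [0.60599308 0.19494103 0.015     ] [0.60738076 0.19566448 0.0059452 ]
(211, 98) [0.79319551 0.23363475 0.015     ] [0.78838168 0.23182109 0.0319775 ]
(213, 136) [0.65424638 0.22980605 0.015     ] [0.65204154 0.22857685 0.02680085]
(188, 250) [0.24782387 0.3289331  0.015     ] [0.24838004 0.32793018 0.02079216]
(296, 86) [ 0.82809097 -0.07587527  0.015     ] [ 0.76776942 -0.05459748  0.21095876]
(297, 180) [ 0.48617552 -0.06781419  0.015     ] [ 0.47221328 -0.04723543  0.21484673]
```

View pics/crop1.png

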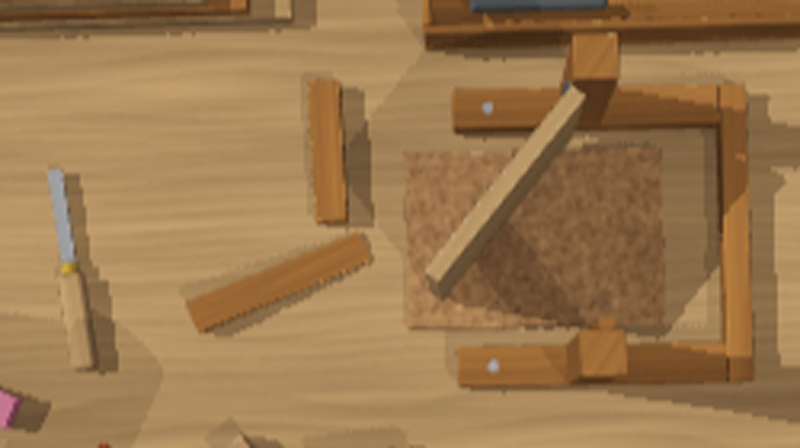

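```bash
cat > m.py <<'E'
from h import *
def cloud(c):
    d=c["depth"];v,u=np.mgrid[0:d.shape[0],0:d.shape[1]]
    R=np.array(c["R"]);t=np.array(c["t"])
    P=np.stack([(u-c["cx"])/f(c)*d,(v-c["cy"])/f(c)*d,d],-1)
    return (P-t)@R
E
python3 - <<'E'
from m import *
import pickle
c=pickle.load(open("top0.pkl","rb"));W=cloud(c)
v,u=np.mgrid[0:384,0:512]
roi=(u>240)&(u<350)&(v>70)&(v<195)
m=roi&(W[...,2]>.208)&(c["depth"]>0)
n,l,stt,cen=cv2.connectedComponentsWithStats(m.astype(np.uint8))
for i in range(1,n):
    if stt[i,4]>20:
        k=l==i;print("post",stt[i],cen[i],onz(c,*cen[i],.215),np.median(W[k],0))
m=roi&(W[...,2]>.17)&(W[...,2]<.208)
k=m
n,l,stt,cen=cv2.connectedComponentsWithStats(m.astype(np.uint8))
for i in range(1,n):
    if stt[i,4]>20:
        k=l==i; r=cv2.minAreaRect(np.argwhere(k)[:,::-1].astype(np.float32)); b=cv2.boxPoints(r)
        print("door",stt[i],np.median(W[k],0)); print(np.array([onz(c,*p,.206) for p in b]).round(4))
# wedge
hsv=cv2.cvtColor(c["image"],cv2.COLOR_BGR2HSV)
print(hsv[158,197],hsv[175,197],hsv[117,212],hsv[130,180])
roi=((u>160)&(u<232)&(v>138)&(v<180))|((u>200)&(u<225)&(v>90)&(v<142))
m=roi&(hsv[...,1]>hsv[175,197][1]/2+hsv[158,197][1]/2.)&(hsv[...,0]<18)
n,l,stt,cen=cv2.connectedComponentsWithStats(m.astype(np.uint8))
for i in range(1,n):
    if stt[i,4]>50:
        k=l==i; r=cv2.minAreaRect(np.argwhere(k)[:,::-1].astype(np.float32)); b=cv2.boxPoints(r)
        P=np.array([onz(c,*p,.013) for p in b]);print("bar",stt[i],r,b.round(1).tolist());print(P.round(4)); print(np.linalg.norm(P-np.roll(P,1,0),axis=1).round(3))
        a=np.argwhere(k)[:,::-1]; 
        for q in np.linspace(b[:,0].min(),b[:,0].max(),8)[:-1]: 
            kk=k&(abs(u-q-4)<5); print(int(q),W[kk][:,2].mean().round(4),end=' ')
        print()
m=(u>235)&(u<320)&(v>110)&(v<178)&(W[...,2]<.05)
for (a,b) in [(245,125),(300,160),(310,130),(280,165),(241,120)]: print(W[b-2:b+3,a-2:a+3].mean((0,1)))
for (a,b) in [(225,180),(330,210),(232,165),(100,140)]: print(W[b-2:b+3,a-2:a+3].mean((0,1)))
E
```

```text
post [289  80  15  15 214] [295.73831776  87.04205607] [ 0.76325304 -0.0532291   0.215     ] [ 0.76333458 -0.05368461  0.21419303]
post [291 168  15  19 230] [298.15217391 178.65652174] [ 0.47625795 -0.0509225   0.215     ] [ 0.47552163 -0.05143112  0.21466732]
door [243  83  60  76 493] [0.65402593 0.02725189 0.20402046]
[[ 0.5556  0.1221  0.206 ]
 [ 0.7796 -0.0303  0.206 ]
 [ 0.7463 -0.0782  0.206 ]
 [ 0.5228  0.0744  0.206 ]]
door [290 174  14  14  26] [ 0.45462456 -0.02954563  0.18204491]
[[ 0.474  -0.0077  0.206 ]
 [ 0.4922 -0.027   0.206 ]
 [ 0.4505 -0.0661  0.206 ]
 [ 0.4323 -0.0468  0.206 ]]
[ 15 169 158] [ 17 116 174] [ 15 169 164] [ 17 114 179]
bar [206  95  13  45 464] ((212.052490234375, 116.99723815917969), (44.56989288330078, 10.511767387390137), 86.98721313476562) [[205.60000610351562, 95.0], [216.10000610351562, 94.5], [218.5, 139.0], [208.0, 139.5]]
[[0.8053 0.2531 0.013 ]
 [0.8062 0.2149 0.013 ]
 [0.6432 0.2105 0.013 ]
 [0.6423 0.2485 0.013 ]]
[0.163 0.038 0.163 0.038]
205 0.0319 207 0.0302 209 0.0265 211 0.0228 212 0.0226 214 0.0221 216 0.0203 
bar [168 143  58  31 620] ((196.7455596923828, 157.68936157226562), (10.769230842590332, 58.846153259277344), 67.380126953125) [[167.5, 164.0], [221.8000030517578, 141.39999389648438], [226.0, 151.3000030517578], [171.6999969482422, 174.0]]
[[0.5578 0.3964 0.013 ]
 [0.634  0.1986 0.013 ]
 [0.5975 0.1846 0.013 ]
 [0.5214 0.3821 0.013 ]]
[0.039 0.212 0.039 0.212]
167 0.0225 175 0.0325 184 0.0167 192 0.0138 200 0.0102 209 0.0071 217 0.0228 
[0.69149966 0.11328651 0.01194333]
[ 0.55172519 -0.07511864  0.06945084]
[ 0.66624452 -0.12133653  0.01211456]
[ 0.5361007  -0.00502156  0.06963347]
[0.71013588 0.12725223 0.01221242]
[4.94949106e-01 1.91788663e-01 1.26520992e-04]
[ 0.37501257 -0.18507156 -0.00084178]
[5.48779590e-01 1.64912231e-01 5.46539294e-04]
[ 0.65472315  0.64387002 -0.0007586 ]
```

The wedge is the brown bar centred at top-view pixel (197,158). It measures 212 mm and its depth slopes from about 23 mm on the left to 7 mm on the right, so the tip is the right-hand end at (224,146). The other candidates don't fit:
- **offcut_long:** brown bar at (212,117), 163 mm, the same thickness all along.
- **Pink bar:** (88,190), wrong colour.
- **Purple bar:** (190,272), wrong colour.

The enlarged crop agrees with this. The door stands open about 0.62 rad, with its hinge at the upper post (296,87). I'll turn the tool and shut the jaws first.

```bash
python3 -m creep '{"translation":[[0,0,0],[0,0,0],[0,0,0],[0,0,0],[0,0,0],[0,0,0],[0,0,0],[0,0,0]],"dr":[[0,0,0.0515],[0,0,0.0515],[0,0,0.0515],[0,0,0.0515],[0,0,0.0515],[0,0,0.0515],[0,0,0.0515],[0,0,0.0515]],"jaw":[0,0,0,0,0,0,0,0]}' 60
python3 - <<'E'
from h import *
s=st();print(s["tool_pos"],Rt(s).round(3))
d=Rt(s).T@(np.array([.565,.19,.163])-s["tool_pos"]);print(d/.2)
E
```

```text
clock: 1.15
tool_pos: [0.1901, 0.6473, 0.2133]
orientation: [0.0, 1.0, -0.007, -0.0]
force: [0.6, 0.2, 0.0]
finger_gap: 0.0
[0.19014078 0.64734123 0.21331156] [[ 1.    -0.015 -0.   ]
 [-0.015 -1.    -0.001]
 [-0.     0.001 -1.   ]]
[1.90773764 2.25872691 0.2529466 ]
```

```bash
python3 -m creep '{"translation":[[0.18,0.2,0],[0.18,0.2,0],[0.18,0.2,0],[0.18,0.2,0],[0.18,0.2,0],[0.18,0.2,0],[0.18,0.2,0],[0.18,0.2,0]],"dr":[[0,0,0],[0,0,0],[0,0,0],[0,0,0],[0,0,0],[0,0,0],[0,0,0],[0,0,0]],"jaw":[0,0,0,0,0,0,0,0]}'
python3 - <<'E'
from h import *
s=st();print(s["tool_pos"],Rt(s).round(3))
d=Rt(s).T@(np.array([.565,.19,.163])-s["tool_pos"]);print(d/.2)
E
```

```text
clock: 2.15
tool_pos: [0.476, 0.3234, 0.2136]
orientation: [0.0, 1.0, -0.005, -0.0]
force: [1.2, 0.9, -0.4]
finger_gap: 0.0
[0.47603006 0.32341828 0.21364993] [[ 1.    -0.009 -0.   ]
 [-0.009 -1.    -0.   ]
 [-0.     0.    -1.   ]]
[0.45113754 0.66288206 0.25317952]
```

```bash
python3 -m creep '{"translation":[[0.11,0.16,0.06],[0.11,0.16,0.06],[0.11,0.16,0.06],[0.11,0.16,0.07],[0,0,0],[0,0,0],[0,0,0],[0,0,0]],"dr":[[0,0,0],[0,0,0],[0,0,0],[0,0,0],[0,0,0],[0,0,0],[0,0,0],[0,0,0]],"jaw":[0,0,0,0,0,0,0,0]}'
python3 - <<'E'
from h import *
import pickle
s=st();print(s["tool_pos"],s["force"])
c=read_camera("wrist");cv2.imwrite("pics/w1.png",c["image"]);c=read_camera("top");cv2.imwrite("pics/t1.png",cv2.resize(c["image"][70:210,110:360],None,fx=3.2,fy=3.2))
E
```

```text
clock: 3.15
tool_pos: [0.5618, 0.1971, 0.1645]
orientation: [-0.0, 1.0, -0.004, 0.0]
force: [0.2, 0.7, -0.3]
finger_gap: -0.0001
[0.56181411 0.19706205 0.16446827] [ 0.15960208  0.65766068 -0.32084526]
```

View pics/w1.png

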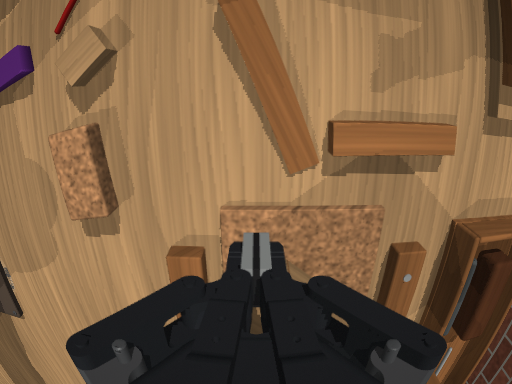

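View pics/t1.png

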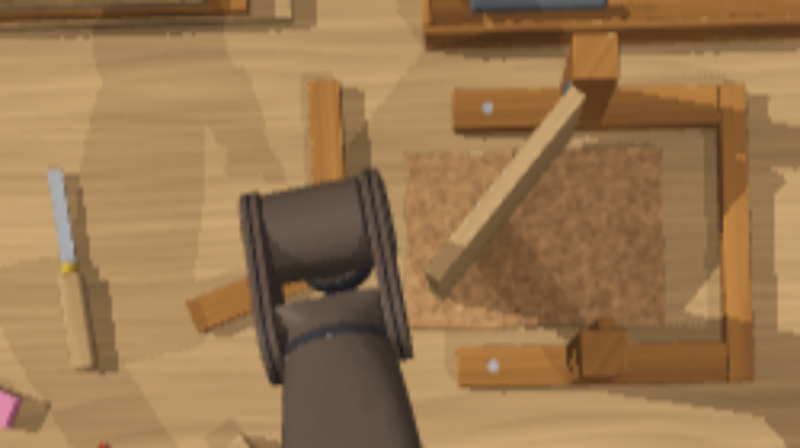

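```bash
python3 -m creep '{"translation":[[0,0.11,0],[0,0.11,0],[0,0.11,0],[0,0.11,0],[0,0.11,0],[0,0.11,0],[0,0.08,0],[0,0,0]],"dr":[[0,0,0],[0,0,0],[0,0,0],[0,0,0],[0,0,0],[0,0,0],[0,0,0],[0,0,0]],"jaw":[0,0,0,0,0,0,0,0]}'
python3 - <<'E'
from h import *
s=st();print(s["tool_pos"],s["force"])
c=read_camera("side");cv2.imwrite("pics/s2.png",cv2.resize(c["image"][90:250,200:440],None,fx=3,fy=3))
E
```

```text
clock: 4.25
tool_pos: [0.5607, 0.0467, 0.164]
orientation: [0.0, 1.0, -0.006, 0.0]
force: [-0.1, 0.5, 0.2]
finger_gap: 0.0001
[0.56066066 0.04669792 0.16398332] [-0.11072861  0.51161126  0.17886147]
```

View pics/s2.png

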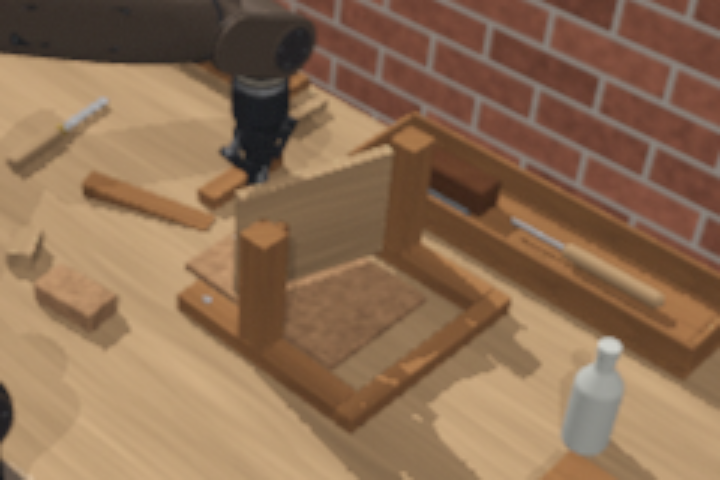

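```bash
python3 -m creep '{"translation":[[0,0.06,0],[0,0.06,0],[0,0.05,0],[0,0.04,0],[0,0.03,0],[0,0.02,0],[0,0.02,0],[0,0,0]],"dr":[[0,0,0],[0,0,0],[0,0,0],[0,0,0],[0,0,0],[0,0,0],[0,0,0],[0,0,0]],"jaw":[0,0,0,0,0,0,0,0]}'
python3 -m creep '{"translation":[[0,0.015,0],[0,0.015,0],[0,0.015,0],[0,0.01,0],[0,0.01,0],[0,0,0],[0,0,0],[0,0,0]],"dr":[[0,0,0],[0,0,0],[0,0,0],[0,0,0],[0,0,0],[0,0,0],[0,0,0],[0,0,0]],"jaw":[0,0,0,0,0,0,0,0]}'
```

```text
clock: 5.3
tool_pos: [0.5603, -0.0081, 0.164]
orientation: [0.0, 1.0, -0.005, 0.0]
force: [-1.4, -0.5, 0.2]
finger_gap: 0.0006
clock: 6.3
tool_pos: [0.56, -0.018, 0.164]
orientation: [-0.003, 1.0, -0.005, 0.0]
force: [0.5, 9.4, 0.5]
finger_gap: 0.0
```

```bash
python3 -m creep '{"translation":[[0,-0.05,0],[0,-0.1,0],[0,-0.15,0],[0,-0.2,0],[0,-0.2,0],[0,-0.2,0],[0,-0.2,0],[0,-0.2,0]],"dr":[[0,0,0],[0,0,0],[0,0,0],[0,0,0],[0,0,0],[0,0,0],[0,0,0],[0,0,0]],"jaw":[0,0,0,0,0.3,0.6,0.9,0.9]}'
python3 - <<'E'
from h import *
import pickle
s=st();print(s["tool_pos"],s["force"])
c=read_camera("top");pickle.dump(c,open("top2.pkl","wb"));cv2.imwrite("pics/t3.png",cv2.resize(c["image"][70:210,110:360],None,fx=3.2,fy=3.2))
c=read_camera("side");pickle.dump(c,open("side2.pkl","wb"));cv2.imwrite("pics/s3.png",cv2.resize(c["image"][90:250,200:440],None,fx=3,fy=3))
c=read_camera("wrist");cv2.imwrite("pics/w3.png",c["image"])
E
```

```text
clock: 7.3
tool_pos: [0.5621, 0.2411, 0.1639]
orientation: [0.0, 1.0, -0.004, 0.0]
force: [0.1, -0.2, -0.0]
finger_gap: 0.0721
[0.56214585 0.24111346 0.16394141] [ 0.11905818 -0.15395348 -0.04230741]
```

View pics/t3.png

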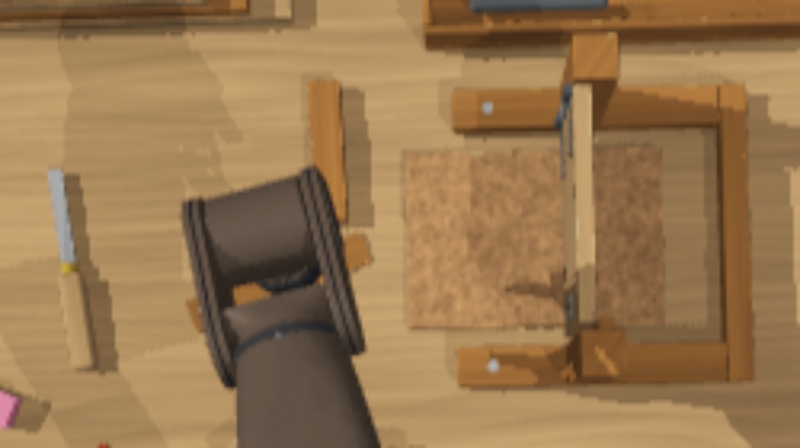

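View pics/s3.png

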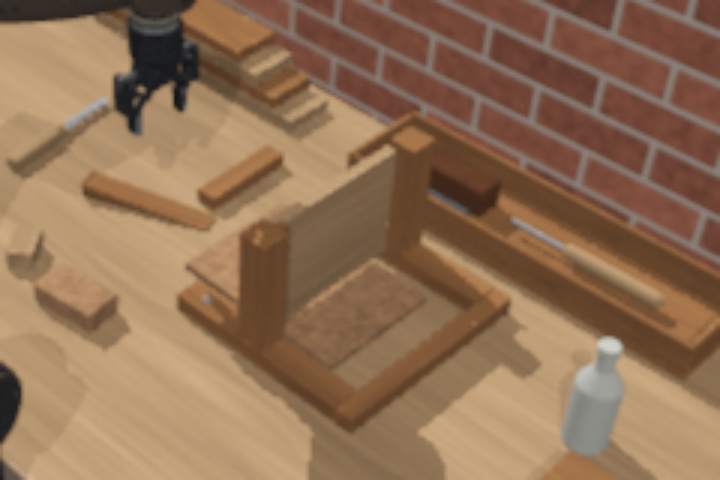

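View pics/w3.png

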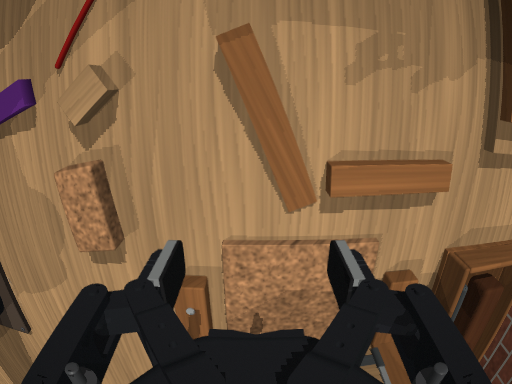

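```bash
cat >> h.py <<'E'
def wray(c,s,u,v):
    x,y=u-c["cx"],v-c["cy"];r=np.hypot(x,y);th=r/f(c)
    d=np.array([x/r*np.sin(th),y/r*np.sin(th),np.cos(th)]);M=np.array(c["mount"]);R=Rt(s)
    return s["tool_pos"]+R@M[:3,3],R@M[:3,:3]@d
def wonz(c,s,u,v,z):
    o,d=wray(c,s,u,v);return o+d*(z-o[2])/d[2]
E
python3 - <<'E'
from m import *
import pickle
c=pickle.load(open("top2.pkl","rb"));W=cloud(c)
v,u=np.mgrid[0:384,0:512]
k=(u>275)&(u<310)&(v>98)&(v<166)&(W[...,2]>.195)
pts=W[k];print(len(pts),pts.mean(0)); p=np.polyfit(pts[:,0],pts[:,1],1);print("door slope",p)
s=st();w=read_camera("wrist");
for (a,b,z) in [(217,38,.026),(250,25,.026),(290,212,.004),(316,203,.004),(222,240,.014),(380,240,.014)]: print(a,b,wonz(w,s,a,b,z))
h=cv2.cvtColor(w["image"],cv2.COLOR_BGR2HSV)
m=((h[...,1]>140)&(h[...,0]<18)&(u>205)&(u<325)&(v<220)&(v>15)).astype(np.uint8)
n,l,a,cc=cv2.connectedComponentsWithStats(m);i=1+a[1:,4].argmax();k=np.argwhere(l==i)[:,::-1]
q=cv2.approxPolyDP(cv2.convexHull(k.astype(np.int32)),4,True)[:,0];print(q.tolist())
cv2.imwrite("pics/wcrop.png",cv2.resize(w["image"][10:225,200:330],None,fx=2.6,fy=2.6))
E
```

```text
406 [ 0.61994843 -0.03597244  0.22689065]
door slope [-0.1123145   0.03365676]
217 38 [0.52426165 0.37932754 0.026     ]
250 25 [0.55661134 0.39184912 0.026     ]
290 212 [0.60135033 0.18668851 0.004     ]
316 203 [0.63176203 0.19773892 0.004     ]
222 240 [0.52092335 0.15508717 0.014     ]
380 240 [0.71765375 0.14991633 0.014     ]
[[315, 200], [288, 209], [216, 34], [249, 22]]
```

View pics/wcrop.png

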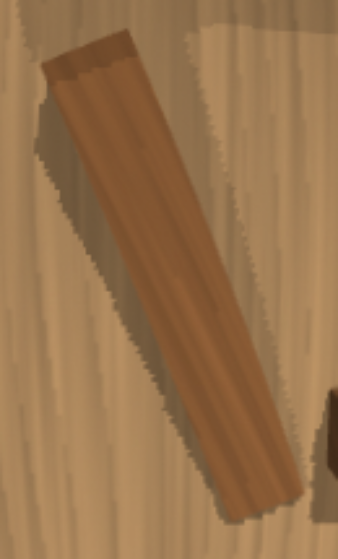

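```bash
python3 - <<'E'
from m import *
import pickle
c=pickle.load(open("top2.pkl","rb"))
g=lambda a,b:(a/3.2+110-.34,b/3.2+70-.34)
for n,a,b,z in [("sheet",404,150,.014),("sheet",407,328,.014),("sheetR",662,148,.014),("sheetR",664,326,.014),("footTL",454,90,.03),("footTLb",455,130,.03),("footBL",458,347,.03),("footBLb",459,386,.03),("postH tl",571,33,.215),("postH br",618,80,.215),("postH tr",618,33,.215),("postH bl",572,80,.215),("postL tl",581,330,.215),("postL br",627,376,.215),("door TL",573,84,.206),("door TR",592,84,.206),("doorBL",575,320,.206),("doorBR",596,320,.206)]:
    print(n,onz(c,*g(a,b),z).round(4))
cv2.imwrite("pics/fr.png",cv2.resize(c["image"][75:195,230:350],None,fx=5,fy=5,interpolation=cv2.INTER_CUBIC))
E
```

```text
sheet [0.7229 0.1453 0.014 ]
sheet [0.5209 0.1474 0.014 ]
sheetR [ 0.7166 -0.1465  0.014 ]
sheetR [ 0.5146 -0.1414  0.014 ]
footTL [0.7854 0.0867 0.03  ]
footTLb [0.7401 0.0868 0.03  ]
footBL [0.4966 0.0906 0.03  ]
footBLb [0.4532 0.0907 0.03  ]
postH tl [ 0.7863 -0.0301  0.215 ]
postH br [ 0.7385 -0.0744  0.215 ]
postH tr [ 0.785 -0.076  0.215]
postH bl [ 0.7399 -0.0295  0.215 ]
postL tl [ 0.4951 -0.0301  0.215 ]
postL br [ 0.4493 -0.073   0.215 ]
door TL [ 0.7384 -0.0312  0.206 ]
door TR [ 0.7379 -0.0498  0.206 ]
doorBL [ 0.5058 -0.0254  0.206 ]
doorBR [ 0.5052 -0.0459  0.206 ]
```

View pics/fr.png

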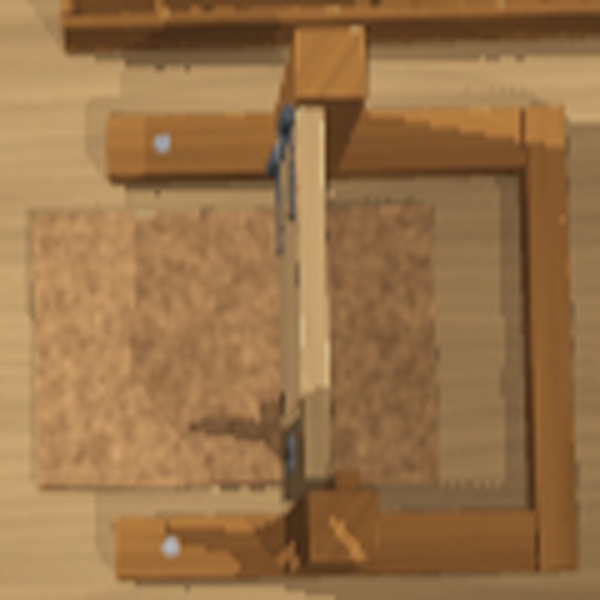

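```bash
python3 -m creep '{"translation":[[-0.02,-0.195,0],[-0.02,-0.195,0],[-0.02,-0.195,0],[0,0,0.1],[0,0,0.1],[0,0,0.1],[0,0,0],[0,0,0]],"dr":[[0,0,0],[0,0,0],[0,0,0],[0,0,-0.0415],[0,0,-0.0415],[0,0,-0.0415],[0,0,0],[0,0,0]],"jaw":[0.9,0.9,0.9,0.9,0.9,0.9,0.9,0.9]}'
python3 - <<'E'
from h import *
s=st();R=Rt(s);print(s["tool_pos"],R.round(3),np.degrees(np.arctan2(R[1,0],R[0,0])))
d=R.T@(np.array([.550,.358,.013])-s["tool_pos"]);print(d/.2)
w=read_camera("wrist");cv2.imwrite("pics/w4.png",w["image"])
E
```

```text
clock: 8.5
tool_pos: [0.5523, 0.3558, 0.1048]
orientation: [-0.0, 0.982, 0.188, 0.001]
force: [0.4, -0.3, 0.5]
finger_gap: 0.0771
[0.55227534 0.35576052 0.10482373] [[ 0.929  0.37   0.001]
 [ 0.37  -0.929  0.   ]
 [ 0.001  0.    -1.   ]] 21.714648638943103
[-0.00695556 -0.01468718  0.45910853]
```

View pics/w4.png

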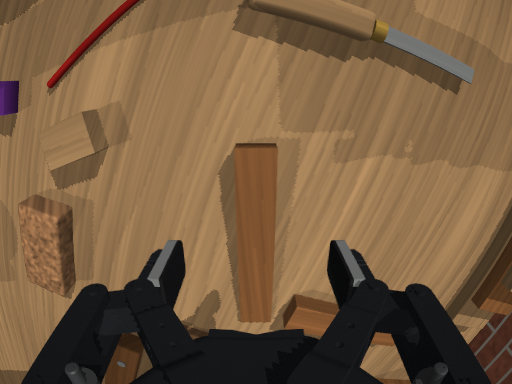

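```bash
python3 - <<'E'
from h import *
s=st();R=Rt(s);w=read_camera("wrist")
for u,v,z in[(236,146,.026),(277,146,.026),(238,321,.004),(270,321,.004)]:
    p=wonz(w,s,u,v,z);print(p.round(4),(R.T@(p-s["tool_pos"])).round(4))
E
```

```text
[0.5233 0.3867 0.026 ] [-0.0159 -0.0392  0.0793]
[0.5544 0.399  0.026 ] [ 0.0175 -0.0392  0.0793]
[0.597 0.189 0.004] [-0.0208  0.1717  0.1013]
[0.6323 0.2031 0.004 ] [0.0172 0.1716 0.1013]
```

```bash
python3 -m creep '{"translation":[[0,-0.03,0.1],[0,0,0.12],[0,0,0.12],[0,0,0.08],[0,0,0.04],[0,0,0],[0,0,0],[0,0,0]],"dr":[[0,0,0],[0,0,0],[0,0,0],[0,0,0],[0,0,0],[0,0,0],[0,0,0],[0,0,0]],"jaw":[0.9,0.9,0.9,0.9,0.9,0.9,0.9,0.9]}'
python3 -m creep '{"translation":[[0,0,0],[0,0,0],[0,0,0],[0,0,0],[0,0,0],[0,0,0],[0,0,0],[0,0,0]],"dr":[[0,0,0],[0,0,0],[0,0,0],[0,0,0],[0,0,0],[0,0,0],[0,0,0],[0,0,0]],"jaw":[0,0,0,0,0,0,0,0]}' 50
python3 - <<'E'
from h import *
w=read_camera("wrist");cv2.imwrite("pics/w5.png",w["image"])
E
```

```text
clock: 9.6
tool_pos: [0.5501, 0.3621, 0.0131]
orientation: [-0.0, 0.982, 0.19, 0.001]
force: [-0.9, -0.0, -0.2]
finger_gap: 0.0766
clock: 10.6
tool_pos: [0.5493, 0.3618, 0.0119]
orientation: [0.0, 0.982, 0.19, -0.0]
force: [0.7, -0.5, -0.4]
finger_gap: -0.0002
```

View pics/w5.png

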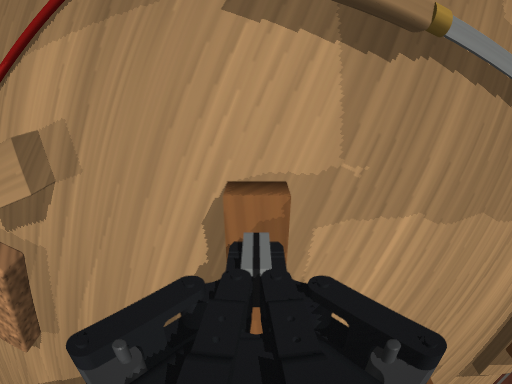

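```bash
python3 - <<'E'
from h import *
s=st();R=Rt(s);w=read_camera("wrist")
print(s["finger_gap"],s["tool_pos"])
for u,v in[(230,184),(286,184),(258,215),(258,325),(150,200)]:
    p=wonz(w,s,u,v,.026);print(p.round(4),(R.T@(p-s["tool_pos"])).round(4),w["depth"][v,u])
c=read_camera("side");cv2.imwrite("pics/s5.png",cv2.resize(c["image"][90:250,200:440],None,fx=3,fy=3))
c=read_camera("top");cv2.imwrite("pics/t5.png",cv2.resize(c["image"][70:210,110:360],None,fx=3.2,fy=3.2))
E
```

```text
-9.045675285528911e-05 [0.54930031 0.36182308 0.0119185 ]
[0.5234 0.3914 0.026 ] [-0.013  -0.0371 -0.0141] 0.17410934
[0.5501 0.4022 0.026 ] [ 0.0158 -0.0371 -0.0141] 0.1747644
[0.5433 0.3806 0.026 ] [ 0.0014 -0.0197 -0.0141] 0.16209112
[0.574 0.305 0.026] [ 0.0018  0.062  -0.0141] 0.20027368
[0.4854 0.3663 0.026 ] [-0.0576 -0.028  -0.0141] 0.18416977
```

View pics/s5.png

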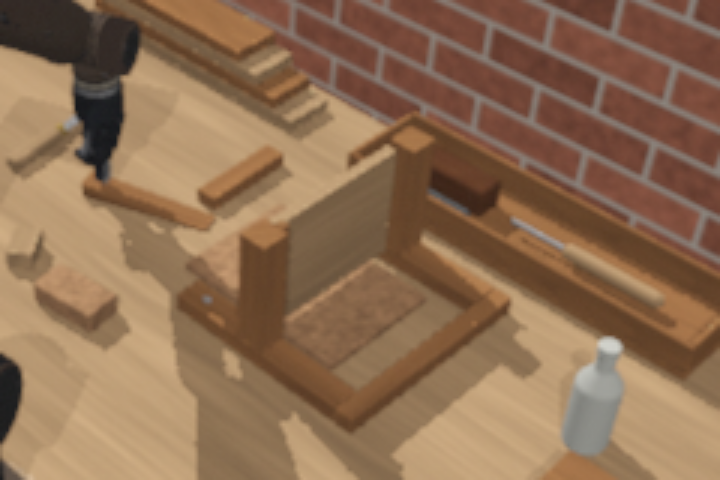

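View pics/t5.png

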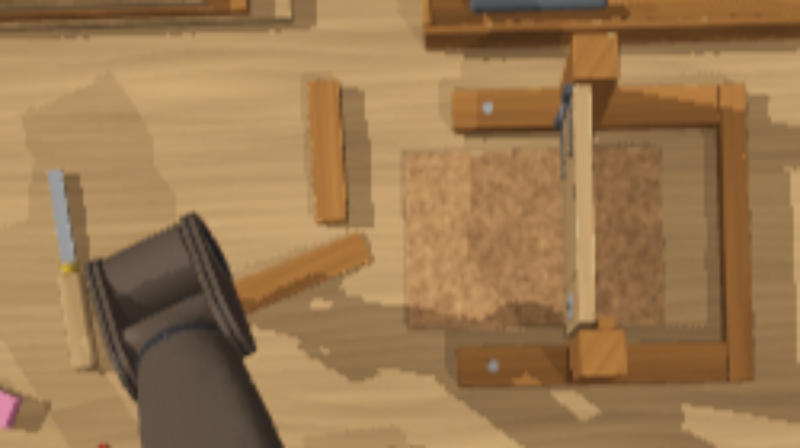

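```bash
python3 - <<'E'
from h import *
s=st();R=Rt(s);w=read_camera("wrist");M=np.array(w["mount"])
for u,v in[(250,236),(263,236),(250,250),(263,270),(257,222),(240,215),(280,200),(258,190),(300,190),(200,190),(100,150)]:
    o,d=wray(w,s,u,v);dc=np.linalg.inv(R@M[:3,:3])@d
    p=o+d*w["depth"][v,u]/dc[2];print(u,v,p.round(4),(R.T@(p-s["tool_pos"])).round(4))
E
```

```text
250 236 [0.5422 0.3722 0.036 ] [-0.0027 -0.0123 -0.0241]
263 236 [0.5481 0.3753 0.0372] [ 0.0039 -0.0129 -0.0252]
250 250 [0.5423 0.3726 0.0507] [-0.0025 -0.0127 -0.0387]
263 270 [0.5479 0.3743 0.0664] [ 0.0033 -0.0121 -0.0545]
257 222 [0.5447 0.3756 0.0238] [ 0.0009 -0.0145 -0.0119]
240 215 [0.5346 0.3763 0.0244] [-0.0083 -0.019  -0.0125]
280 200 [0.551  0.3926 0.0251] [ 0.013  -0.028  -0.0132]
258 190 [0.5396 0.3901 0.0146] [ 0.0015 -0.0299 -0.0027]
300 190 [ 0.5659  0.3947 -0.0012] [ 0.0276 -0.0243  0.0132]
200 190 [ 5.084e-01  3.719e-01 -2.000e-04] [-0.0342 -0.0247  0.0122]
100 150 [ 0.4367  0.3723 -0.0008] [-0.1006 -0.0517  0.0128]
```

The jaws closed to zero above the wedge, and the wedge hasn't moved. The fingertips look higher than the TCP reading implies, so I'll open the jaws and measure them.

```bash
python3 -m creep '{"translation":[[0,0,0],[0,0,0],[0,0,0],[0,0,0],[0,0,0],[0,0,0],[0,0,0],[0,0,0]],"dr":[[0,0,0],[0,0,0],[0,0,0],[0,0,0],[0,0,0],[0,0,0],[0,0,0],[0,0,0]],"jaw":[0.7,0.7,0.7,0.7,0.7,0.7,0.7,0.7]}' 50
python3 - <<'E'
from h import *
s=st();R=Rt(s);w=read_camera("wrist");M=np.array(w["mount"]);print(s["finger_gap"])
cv2.imwrite("pics/w6.png",w["image"])
v,u=np.mgrid[0:384,0:512]
P=np.zeros((384,512,3))
x,y=u-w["cx"],v-w["cy"];r=np.hypot(x,y)+1e-9;th=r/f(w)
d=np.stack([x/r*np.tan(th),y/r*np.tan(th),np.ones_like(r)],-1)*w["depth"][...,None]
T=d@M[:3,:3].T+M[:3,3]
print("c0",w["depth"].min())
for (a,b) in[(180,240),(170,245),(176,250),(165,255),(345,240),(335,245),(340,250)]: print(a,b,T[b,a].round(4))
k=(v>225)&(v<300)&(u>120)&(u<400)&(abs(T[...,1])<.02)
print(np.percentile(T[k][:,2],[50,90,99,100]))
for z0 in np.arange(-.06,.012,.004):
    q=k&(abs(T[...,2]-z0)<.002);print(z0.round(3),q.sum(),T[q].mean(0).round(3) if q.any() else '')
E
```

```text
clock: 11.85
tool_pos: [0.5493, 0.3618, 0.0119]
orientation: [-0.0, 0.982, 0.19, -0.0]
force: [0.1, 1.2, -0.3]
finger_gap: 0.06
0.06003048948818773
c0 0.0
180 240 [-0.0507  0.0112  0.0126]
170 245 [-0.0587  0.016   0.0138]
176 250 [-0.0397 -0.0088 -0.0338]
165 255 [-0.0633  0.0239  0.013 ]
345 240 [0.061  0.0117 0.013 ]
335 245 [ 0.0411 -0.0089 -0.0289]
340 250 [ 0.0423 -0.0093 -0.0347]
[-0.01052254  0.01305143  0.01379811  0.01498593]
-0.06 495 [ 0.    -0.008 -0.059]
-0.056 328 [ 0.    -0.008 -0.056]
-0.052 390 [ 0.002 -0.008 -0.052]
-0.048 406 [-0.002 -0.008 -0.048]
-0.044 352 [ 0.002 -0.007 -0.044]
-0.04 352 [-0.001 -0.007 -0.04 ]
-0.036 345 [ 0.001 -0.007 -0.036]
-0.032 287 [-0.    -0.007 -0.032]
-0.028 226 [ 0.001 -0.007 -0.028]
-0.024 109 [ 0.    -0.003 -0.024]
-0.02 8 [-0.007 -0.005 -0.022]
-0.016 0 
-0.012 1165 [ 0.001 -0.005 -0.011]
-0.008 1573 [ 0.     0.009 -0.009]
-0.004 0 
0.0 0 
0.004 0 
0.008 0
```

View pics/w6.png

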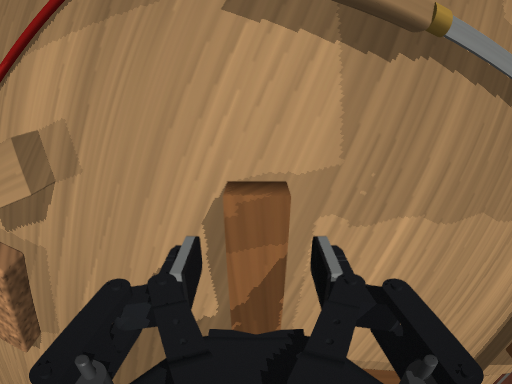

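```bash
python3 -m creep '{"translation":[[0,0,0.04],[0,0,0.04],[0,0,0.03],[0,0,0],[0,0,0],[0,0,0],[0,0,0],[0,0,0]],"dr":[[0,0,0],[0,0,0],[0,0,0],[0,0,0],[0,0,0],[0,0,0],[0,0,0],[0,0,0]],"jaw":[0.7,0.7,0.7,0.7,0.7,0.7,0.7,0.7]}' 50
python3 - <<'E'
from h import *
s=st();R=Rt(s);w=read_camera("wrist");M=np.array(w["mount"]);print(s["finger_gap"])
cv2.imwrite("pics/w7.png",w["image"])
c=read_camera("side");cv2.imwrite("pics/s7.png",cv2.resize(c["image"][100:180,200:300],None,fx=7,fy=7,interpolation=cv2.INTER_CUBIC))
E
```

```text
clock: 12.9
tool_pos: [0.5494, 0.3619, -0.0099]
orientation: [-0.0, 0.982, 0.19, 0.0]
force: [-0.1, -0.3, -0.0]
finger_gap: 0.06
0.05997169393718009
```

View pics/s7.png

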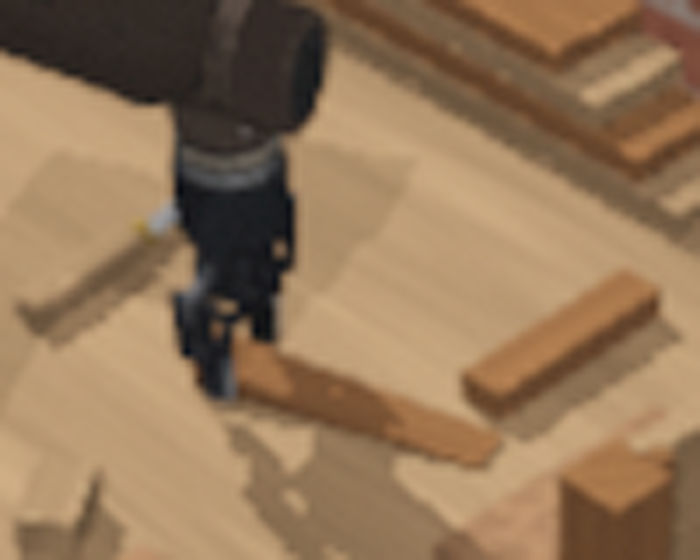

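View pics/w7.png

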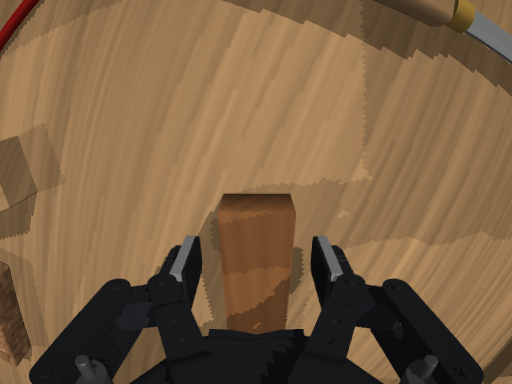

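TCP z reads -10 mm with no contact, so the real fingertips sit about 23 mm behind the stated TCP. I'll correct for that and work by feel.

```bash
python3 -m creep '{"translation":[[0,0,0.015],[0,0,0.015],[0,0,0],[0,0,0],[0,0,0],[0,0,0],[0,0,0],[0,0,0]],"dr":[[0,0,0],[0,0,0],[0,0,0],[0,0,0],[0,0,0],[0,0,0],[0,0,0],[0,0,0]],"jaw":[0.7,0.7,0.6,0.5,0.4,0.3,0.2,0.1]}' 50
python3 - <<'E'
from h import *
w=read_camera("wrist");cv2.imwrite("pics/w8.png",w["image"])
E
```

```text
clock: 14.0
tool_pos: [0.5496, 0.3619, -0.0158]
orientation: [-0.0, 0.982, 0.19, 0.0]
force: [0.3, -0.0, 1.7]
finger_gap: 0.0349
```

View pics/w8.png

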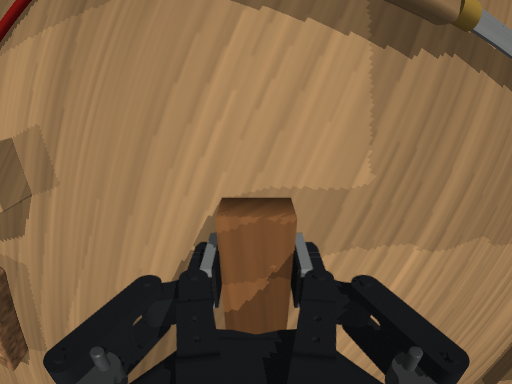

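```bash
python3 -m creep '{"translation":[[0,0,-0.05],[0,0,-0.1],[0,0,-0.1],[0,0,-0.1],[0,0,0],[0,0,0],[0,0,0],[0,0,0]],"dr":[[0,0,0],[0,0,0],[0,0,0],[0,0,0.025],[0,0,0.034],[0,0,0.034],[0,0,0.034],[0,0,0]],"jaw":[0.1,0.1,0.1,0.1,0.1,0.1,0.1,0.1]}' 50
python3 - <<'E'
from h import *
s=st();R=Rt(s);print(np.degrees(np.arctan2(R[1,0],R[0,0])))
d=R.T@(np.array([.577,.18,.03])-s["tool_pos"]);print(d/.2)
w=read_camera("wrist");cv2.imwrite("pics/w9.png",w["image"])
c=read_camera("side");cv2.imwrite("pics/s9.png",cv2.resize(c["image"][90:250,200:440],None,fx=3,fy=3))
E
```

```text
clock: 15.05
tool_pos: [0.5499, 0.3621, 0.0556]
orientation: [-0.0, 1.0, -0.008, 0.001]
force: [0.2, -0.0, -0.7]
finger_gap: 0.035
-0.9132425656685326
[0.14985075 0.90821712 0.12766598]
```

View pics/w9.png

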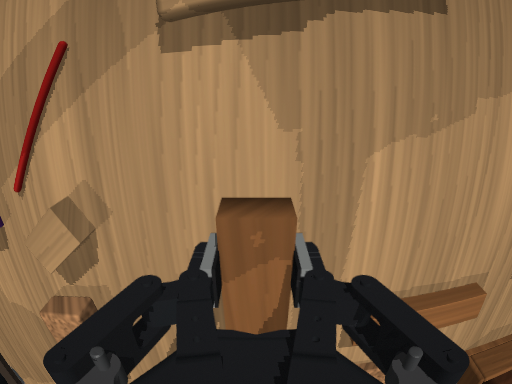

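View pics/s9.png

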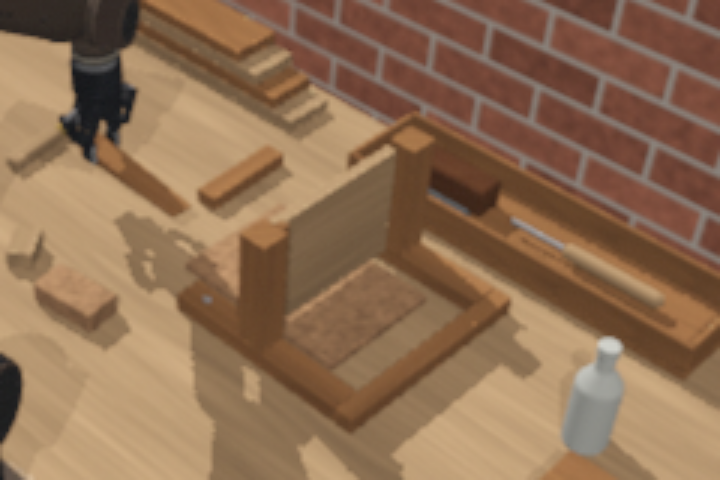

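The wedge is gripped and level, with its tip pointing at the door. Now I'll carry it over the sheet.

```bash
python3 -m creep '{"translation":[[0.025,0.15,0],[0.025,0.15,0],[0.025,0.16,0],[0.025,0.16,0],[0.025,0.16,0.03],[0.025,0.13,0.05],[0,0,0.05],[0,0,0]],"dr":[[0,0,0],[0,0,0],[0,0,0],[0,0,0],[0,0,0],[0,0,0],[0,0,0],[0,0,0]],"jaw":[0.1,0.1,0.1,0.1,0.1,0.1,0.1,0.1]}' 50
python3 - <<'E'
from h import *
import pickle
s=st();R=Rt(s);print(s["tool_pos"],np.degrees(np.arctan2(R[1,0],R[0,0])))
c=read_camera("top");cv2.imwrite("pics/t10.png",cv2.resize(c["image"][70:210,150:350],None,fx=4,fy=4,interpolation=cv2.INTER_CUBIC));pickle.dump(c,open("top3.pkl","wb"))
c=read_camera("side");cv2.imwrite("pics/s10.png",cv2.resize(c["image"][90:250,200:400],None,fx=3.7,fy=3.7,interpolation=cv2.INTER_CUBIC))
E
```

```text
clock: 16.15
tool_pos: [0.5753, 0.1796, 0.0271]
orientation: [-0.0, 1.0, -0.008, -0.001]
force: [-0.3, 0.4, -0.7]
finger_gap: 0.035
[0.5753317  0.1795689  0.02707244] -0.9587156611207467
```

View pics/t10.png

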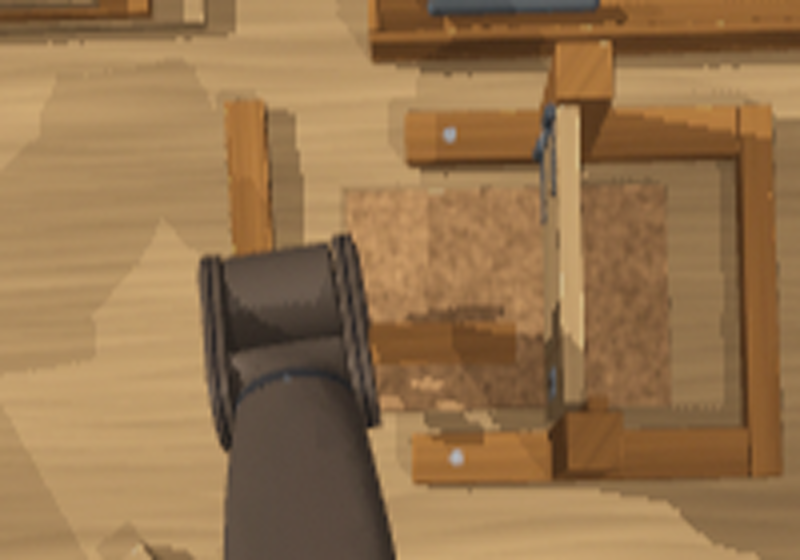

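View pics/s10.png

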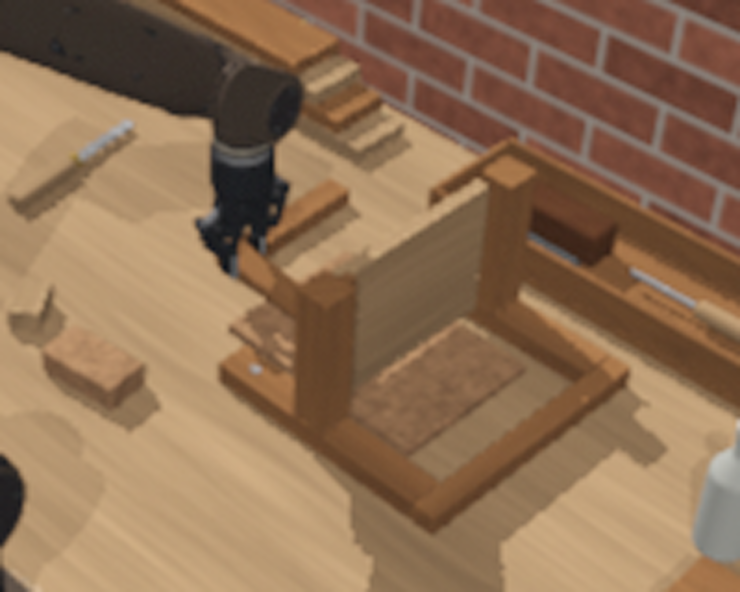

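```bash
python3 - <<'E'
from h import *
import pickle
c=pickle.load(open("top3.pkl","rb"))
g=lambda a,b:(a/4+150-.375,b/4+70-.375)
for a,b in [(516,323),(516,362),(516,342),(400,322),(400,363)]: print(onz(c,*g(a,b),.047).round(4))
E
python3 -m creep '{"translation":[[0,0,0.04],[0,0,0.03],[0,0,0.02],[0,0,0.01],[0,0,0],[0,0,0],[0,0,0],[0,0,0]],"dr":[[0,0,0],[0,0,0],[0,0,0],[0,0,0],[0,0,0],[0,0,0],[0,0,0],[0,0,0]],"jaw":[0.1,0.1,0.1,0.1,0.1,0.1,0.1,0.1]}' 50
```

```text
[ 0.5904 -0.0034  0.047 ]
[ 0.5559 -0.0023  0.047 ]
[ 0.5736 -0.0028  0.047 ]
[0.5943 0.0987 0.047 ]
[0.5581 0.0998 0.047 ]
clock: 17.25
tool_pos: [0.5763, 0.1793, 0.0081]
orientation: [-0.0, 1.0, -0.009, 0.0]
force: [-0.5, -0.1, -0.9]
finger_gap: 0.0351
```

```bash
python3 -m creep '{"translation":[[0,0,0.01],[0,0,0.01],[0,0,0.005],[0,0,0.005],[0,0,0.005],[0,0,0],[0,0,0],[0,0,0]],"dr":[[0,0,0],[0,0,0],[0,0,0],[0,0,0],[0,0,0],[0,0,0],[0,0,0],[0,0,0]],"jaw":[0.1,0.1,0.1,0.1,0.1,0.1,0.1,0.1]}' 50
python3 -m creep '{"translation":[[0,0,0.005],[0,0,0.005],[0,0,0],[0,0,0],[0,0,0],[0,0,0],[0,0,0],[0,0,0]],"dr":[[0,0,0],[0,0,0],[0,0,0],[0,0,0],[0,0,0],[0,0,0],[0,0,0],[0,0,0]],"jaw":[0.1,0.1,0.1,0.1,0.1,0.1,0.1,0.1]}' 50
```

```text
clock: 18.25
tool_pos: [0.5762, 0.1793, 0.001]
orientation: [-0.0, 1.0, -0.009, 0.0]
force: [-0.5, 0.7, -0.5]
finger_gap: 0.0348
clock: 19.25
tool_pos: [0.5762, 0.1793, -0.001]
orientation: [0.0, 1.0, -0.009, 0.0]
force: [-0.4, -0.1, -0.7]
finger_gap: 0.0351
```

```bash
python3 -m creep '{"translation":[[0,0,0.005],[0,0,0.005],[0,0,0],[0,0,0],[0,0,0],[0,0,0],[0,0,0],[0,0,0]],"dr":[[0,0,0],[0,0,0],[0,0,0],[0,0,0],[0,0,0],[0,0,0],[0,0,0],[0,0,0]],"jaw":[0.1,0.1,0.1,0.1,0.1,0.1,0.1,0.1]}' 50
python3 -m creep '{"translation":[[0,0,0.005],[0,0,0],[0,0,0],[0,0,0],[0,0,0],[0,0,0],[0,0,0],[0,0,0]],"dr":[[0,0,0],[0,0,0],[0,0,0],[0,0,0],[0,0,0],[0,0,0],[0,0,0],[0,0,0]],"jaw":[0.1,0.1,0.1,0.1,0.1,0.1,0.1,0.1]}' 50
```

```text
clock: 20.25
tool_pos: [0.5762, 0.1793, -0.0031]
orientation: [0.0, 1.0, -0.009, 0.0]
force: [-0.5, 0.0, -0.7]
finger_gap: 0.035
clock: 21.25
tool_pos: [0.5762, 0.1793, -0.0033]
orientation: [0.0, 1.0, -0.009, -0.0]
force: [-2.1, -0.6, 5.6]
finger_gap: 0.0349
```

Contact found: the sheet top is about 12.6 mm high, so the gap is about 13 mm. The jam should come with the tip roughly 90 mm past the outer edge, at TCP y ≈ 0.06.

```bash
python3 -m creep '{"translation":[[0,0,-0.003],[0,0.06,0],[0,0.07,0],[0,0.07,0],[0,0.06,0],[0,0.05,0],[0,0.04,0],[0,0,0]],"dr":[[0,0,0],[0,0,0],[0,0,0],[0,0,0],[0,0,0],[0,0,0],[0,0,0],[0,0,0]],"jaw":[0.1,0.1,0.1,0.1,0.1,0.1,0.1,0.1]}' 50
python3 - <<'E'
from h import *
s=st();R=Rt(s);print(s["tool_pos"],s["force"],np.degrees(np.arctan2(R[1,0],R[0,0])))
c=read_camera("top");cv2.imwrite("pics/t11.png",cv2.resize(c["image"][70:210,150:350],None,fx=4,fy=4,interpolation=cv2.INTER_CUBIC))
c=read_camera("side");cv2.imwrite("pics/s11.png",cv2.resize(c["image"][90:250,200:400],None,fx=3.7,fy=3.7,interpolation=cv2.INTER_CUBIC))
E
```

```text
clock: 22.25
tool_pos: [0.5752, 0.108, -0.0032]
orientation: [0.001, 1.0, -0.009, 0.0]
force: [-0.7, -0.8, 6.4]
finger_gap: 0.0352
[ 0.57523661  0.10795455 -0.00317353] [-0.66890287 -0.81758046  6.40119028] -0.9885936471823727
```

View pics/t11.png

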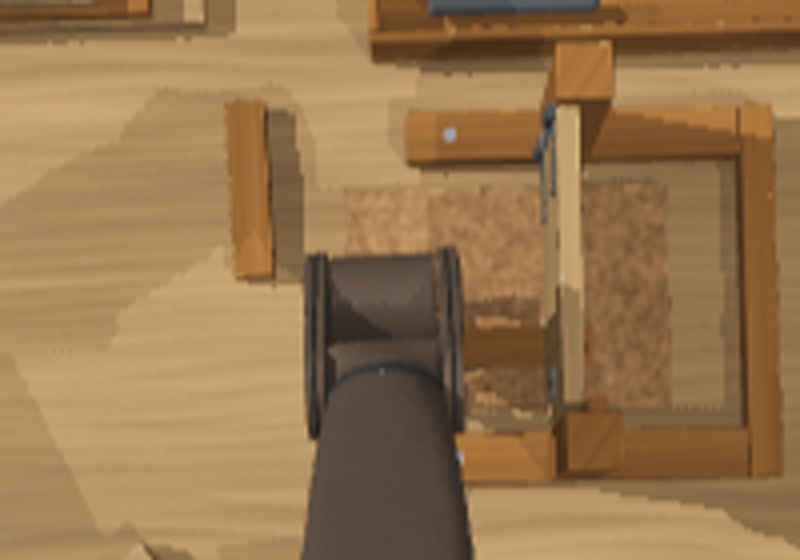

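View pics/s11.png

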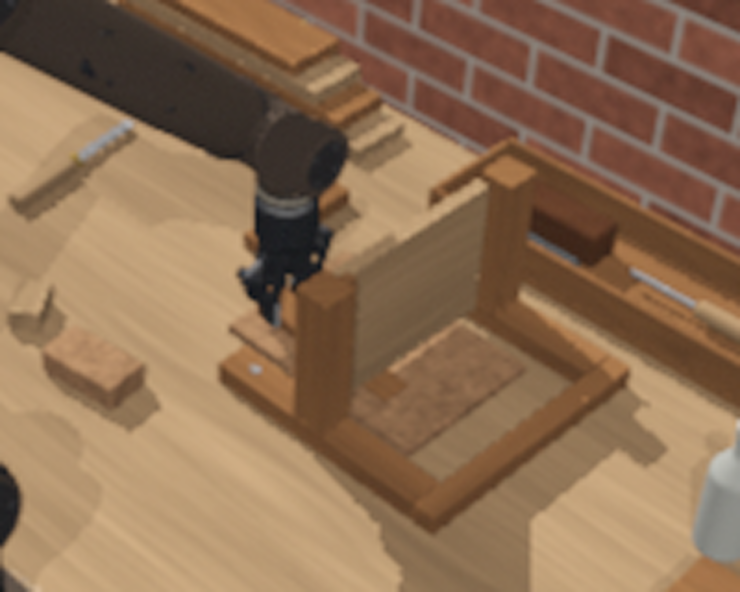

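```bash
python3 -m creep '{"translation":[[0,0,-0.003],[0,0.02,0],[0,0.02,0],[0,0.015,0],[0,0.015,0],[0,0.01,0],[0,0.01,0],[0,0,0]],"dr":[[0,0,0],[0,0,0],[0,0,0],[0,0,0],[0,0,0],[0,0,0],[0,0,0],[0,0,0]],"jaw":[0.1,0.1,0.1,0.1,0.1,0.1,0.1,0.1]}' 50
python3 -m creep '{"translation":[[0,0.01,0],[0,0.01,0],[0,0.01,0],[0,0.01,0],[0,0,0],[0,0,0],[0,0,0],[0,0,0]],"dr":[[0,0,0],[0,0,0],[0,0,0],[0,0,0],[0,0,0],[0,0,0],[0,0,0],[0,0,0]],"jaw":[0.1,0.1,0.1,0.1,0.1,0.1,0.1,0.1]}' 50
```

```text
clock: 23.35
tool_pos: [0.5744, 0.0909, -0.0032]
orientation: [0.0, 1.0, -0.009, -0.0]
force: [-0.6, -1.3, 1.2]
finger_gap: 0.0348
clock: 24.35
tool_pos: [0.5745, 0.0834, -0.0029]
orientation: [0.0, 1.0, -0.009, -0.0]
force: [-0.6, 0.2, -0.7]
finger_gap: 0.0352
```

```bash
python3 -m creep '{"translation":[[0,0.01,0],[0,0.01,0],[0,0.01,0],[0,0.008,0],[0,0.008,0],[0,0,0],[0,0,0],[0,0,0]],"dr":[[0,0,0],[0,0,0],[0,0,0],[0,0,0],[0,0,0],[0,0,0],[0,0,0],[0,0,0]],"jaw":[0.1,0.1,0.1,0.1,0.1,0.1,0.1,0.1]}' 50
python3 -m creep '{"translation":[[0,0.008,0],[0,0.008,0],[0,0.008,0],[0,0.006,0],[0,0,0],[0,0,0],[0,0,0],[0,0,0]],"dr":[[0,0,0],[0,0,0],[0,0,0],[0,0,0],[0,0,0],[0,0,0],[0,0,0],[0,0,0]],"jaw":[0.1,0.1,0.1,0.1,0.1,0.1,0.1,0.1]}' 50
```

```text
clock: 25.35
tool_pos: [0.5744, 0.0742, -0.0029]
orientation: [-0.0, 1.0, -0.009, 0.0]
force: [-0.1, -0.2, -0.2]
finger_gap: 0.0349
clock: 26.35
tool_pos: [0.5743, 0.0682, -0.0029]
orientation: [0.0, 1.0, -0.009, -0.0]
force: [-0.6, 1.2, -0.8]
finger_gap: 0.0351
```

```bash
python3 -m creep '{"translation":[[0,0.007,0],[0,0.007,0],[0,0.007,0],[0,0,0],[0,0,0],[0,0,0],[0,0,0],[0,0,0]],"dr":[[0,0,0],[0,0,0],[0,0,0],[0,0,0],[0,0,0],[0,0,0],[0,0,0],[0,0,0]],"jaw":[0.1,0.1,0.1,0.1,0.1,0.1,0.1,0.1]}' 50
python3 -m creep '{"translation":[[0,0.007,0],[0,0.007,0],[0,0,0],[0,0,0],[0,0,0],[0,0,0],[0,0,0],[0,0,0]],"dr":[[0,0,0],[0,0,0],[0,0,0],[0,0,0],[0,0,0],[0,0,0],[0,0,0],[0,0,0]],"jaw":[0.1,0.1,0.1,0.1,0.1,0.1,0.1,0.1]}' 50
```

```text
clock: 27.35
tool_pos: [0.574, 0.0641, -0.003]
orientation: [-0.0, 1.0, -0.009, -0.0]
force: [-0.8, 2.4, -1.3]
finger_gap: 0.0349
clock: 28.35
tool_pos: [0.5739, 0.062, -0.0031]
orientation: [-0.001, 1.0, -0.009, -0.0]
force: [0.2, 5.5, -1.5]
finger_gap: 0.035
```

Jam begins at Fy ≈ 5.5 N. I'll let go, back off behind the tail, shut the jaws and push on the tail end.

```bash
python3 -m creep '{"translation":[[0,0,0],[0,0,0],[0,0,0],[0,-0.05,0],[0,-0.1,0],[0,-0.1,0],[0,-0.1,0],[0,0,0]],"dr":[[0,0,0],[0,0,0],[0,0,0],[0,0,0],[0,0,0],[0,0,0],[0,0,0],[0,0,0]],"jaw":[0.7,0.7,0.7,0.7,0.7,0.7,0.6,0]}' 50
python3 - <<'E'
from h import *
import pickle
s=st();print(s["tool_pos"],s["force"])
w=read_camera("wrist");pickle.dump((s,w),open("w12.pkl","wb"));cv2.imwrite("pics/w12.png",w["image"])
c=read_camera("side");cv2.imwrite("pics/s12.png",cv2.resize(c["image"][90:250,200:400],None,fx=3.7,fy=3.7,interpolation=cv2.INTER_CUBIC))
E
```

```text
clock: 29.35
tool_pos: [0.5751, 0.1331, -0.0029]
orientation: [0.0, 1.0, -0.007, 0.0]
force: [-0.5, -0.0, 0.9]
finger_gap: 0.0343
[ 0.57514818  0.13313302 -0.00291722] [-0.45817198 -0.01870846  0.8672595 ]
```

View pics/w12.png

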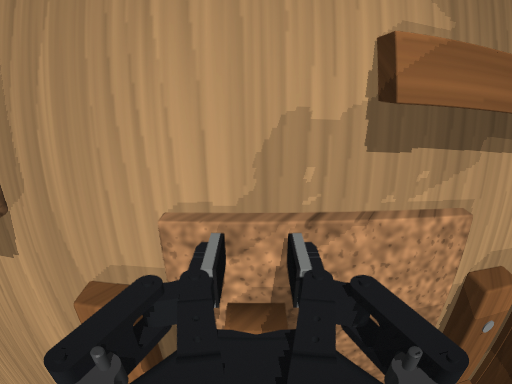

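View pics/s12.png

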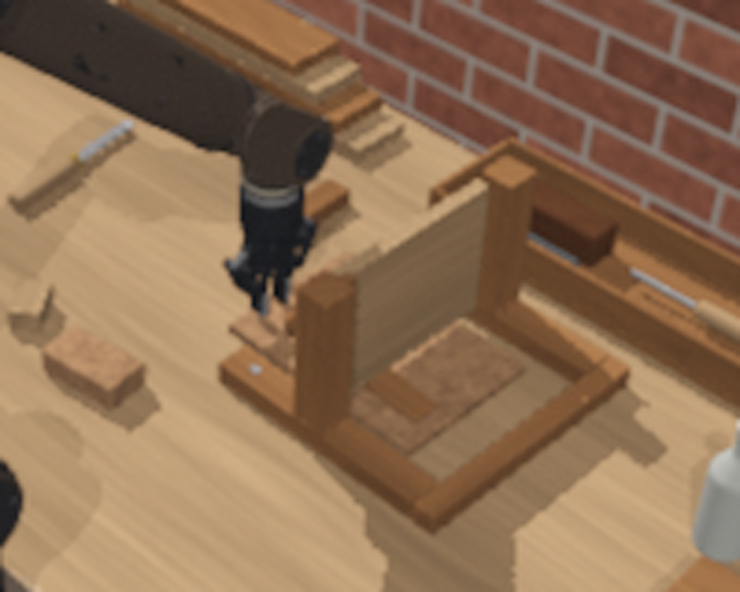

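```bash
python3 -m creep '{"translation":[[0,0,-0.03],[0,0,0],[0,0,0],[0,0,0],[0,0.04,0],[0,0.04,0],[0,0.03,0],[0,0,0]],"dr":[[0,0,0],[0,0,0],[0,0,0],[0,0,0],[0,0,0],[0,0,0],[0,0,0],[0,0,0]],"jaw":[0,0,0,0,0,0,0,0]}' 50
python3 - <<'E'
from h import *
s=st();print(s["tool_pos"],s["force"])
w=read_camera("wrist");cv2.imwrite("pics/w13.png",w["image"])
E
```

```text
clock: 30.45
tool_pos: [0.575, 0.1085, 0.0031]
orientation: [-0.0, 1.0, -0.009, -0.0]
force: [-0.3, 0.5, -0.6]
finger_gap: -0.0001
[0.57502038 0.10848344 0.00312132] [-0.34737257  0.54607032 -0.62842077]
```

View pics/w13.png

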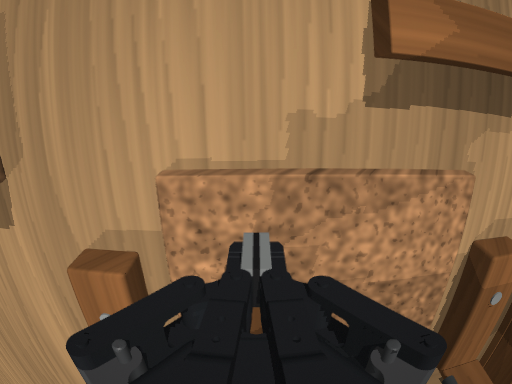

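```bash
python3 -m creep '{"translation":[[0,0.01,0],[0,0.01,0],[0,0.01,0],[0,0.005,0],[0,0,0],[0,0,0],[0,0,0],[0,0,0]],"dr":[[0,0,0],[0,0,0],[0,0,0],[0,0,0],[0,0,0],[0,0,0],[0,0,0],[0,0,0]],"jaw":[0,0,0,0,0,0,0,0]}'
python3 -m creep '{"translation":[[0,0.005,0],[0,0.005,0],[0,0,0],[0,0,0],[0,0,0],[0,0,0],[0,0,0],[0,0,0]],"dr":[[0,0,0],[0,0,0],[0,0,0],[0,0,0],[0,0,0],[0,0,0],[0,0,0],[0,0,0]],"jaw":[0,0,0,0,0,0,0,0]}'
```

```text
clock: 31.5
tool_pos: [0.5749, 0.1022, 0.0031]
orientation: [-0.0, 1.0, -0.009, -0.0]
force: [-0.3, 0.3, 0.2]
finger_gap: -0.0002
clock: 32.5
tool_pos: [0.5748, 0.1013, 0.0032]
orientation: [-0.001, 1.0, -0.009, 0.0]
force: [-0.0, 4.6, -0.0]
finger_gap: -0.0001
```

Contact with the tail is at y ≈ 0.101, as expected. I'll nudge on in small steps.

```bash
python3 -m creep '{"translation":[[0,0.005,0],[0,0.005,0],[0,0,0],[0,0,0],[0,0,0],[0,0,0],[0,0,0],[0,0,0]],"dr":[[0,0,0],[0,0,0],[0,0,0],[0,0,0],[0,0,0],[0,0,0],[0,0,0],[0,0,0]],"jaw":[0,0,0,0,0,0,0,0]}'
python3 -c "
from h import *
print(st()['force'])"
python3 -m creep '{"translation":[[0,0.005,0],[0,0,0],[0,0,0],[0,0,0],[0,0,0],[0,0,0],[0,0,0],[0,0,0]],"dr":[[0,0,0],[0,0,0],[0,0,0],[0,0,0],[0,0,0],[0,0,0],[0,0,0],[0,0,0]],"jaw":[0,0,0,0,0,0,0,0]}'
```

```text
clock: 33.5
tool_pos: [0.5747, 0.1005, 0.0032]
orientation: [-0.002, 1.0, -0.009, 0.0]
force: [0.3, 9.3, 0.1]
finger_gap: -0.0
[0.29245474 9.27202882 0.1083158 ]
clock: 34.5
tool_pos: [0.5746, 0.1, 0.0032]
orientation: [-0.002, 1.0, -0.009, 0.0]
force: [0.1, 10.5, -0.0]
finger_gap: -0.0007
```

```bash
python3 -m creep '{"translation":[[0,0.005,0],[0,0,0],[0,0,0],[0,0,0],[0,0,0],[0,0,0],[0,0,0],[0,0,0]],"dr":[[0,0,0],[0,0,0],[0,0,0],[0,0,0],[0,0,0],[0,0,0],[0,0,0],[0,0,0]],"jaw":[0,0,0,0,0,0,0,0]}'
python3 -m creep '{"translation":[[0,0.004,0],[0,0,0],[0,0,0],[0,0,0],[0,0,0],[0,0,0],[0,0,0],[0,0,0]],"dr":[[0,0,0],[0,0,0],[0,0,0],[0,0,0],[0,0,0],[0,0,0],[0,0,0],[0,0,0]],"jaw":[0,0,0,0,0,0,0,0]}'
```

```text
clock: 35.5
tool_pos: [0.5746, 0.0994, 0.0032]
orientation: [-0.003, 1.0, -0.009, 0.0]
force: [0.5, 11.5, 0.6]
finger_gap: 0.0
clock: 36.5
tool_pos: [0.5745, 0.099, 0.0032]
orientation: [-0.003, 1.0, -0.01, 0.0]
force: [0.1, 12.1, 0.3]
finger_gap: -0.0001
```

```bash
python3 -m creep '{"translation":[[0,0.005,0],[0,0,0],[0,0,0],[0,0,0],[0,0,0],[0,0,0],[0,0,0],[0,0,0]],"dr":[[0,0,0],[0,0,0],[0,0,0],[0,0,0],[0,0,0],[0,0,0],[0,0,0],[0,0,0]],"jaw":[0,0,0,0,0,0,0,0]}'
python3 -m creep '{"translation":[[0,0.003,0],[0,0,0],[0,0,0],[0,0,0],[0,0,0],[0,0,0],[0,0,0],[0,0,0]],"dr":[[0,0,0],[0,0,0],[0,0,0],[0,0,0],[0,0,0],[0,0,0],[0,0,0],[0,0,0]],"jaw":[0,0,0,0,0,0,0,0]}'
```

```text
clock: 37.5
tool_pos: [0.5745, 0.0984, 0.0032]
orientation: [-0.004, 1.0, -0.01, 0.0]
force: [0.4, 14.3, 0.4]
finger_gap: 0.0001
clock: 38.5
tool_pos: [0.5745, 0.0981, 0.0032]
orientation: [-0.004, 1.0, -0.01, 0.0]
force: [1.0, 14.9, -0.7]
finger_gap: -0.0
```

Seated at about 14.5 N, inside the advised 12–15 N. I'll back off gently and look.

```bash
python3 -m creep '{"translation":[[0,-0.02,0],[0,-0.03,0],[0,-0.1,0],[0,-0.1,-0.1],[0,-0.1,-0.2],[0,-0.1,-0.2],[0,-0.1,-0.2],[0,0,0]],"dr":[[0,0,0],[0,0,0],[0,0,0],[0,0,0],[0,0,0],[0,0,0],[0,0,0],[0,0,0]],"jaw":[0,0,0,0,0,0,0,0]}'
python3 - <<'E'
from h import *
import pickle
s=st();print(s["tool_pos"],s["force"])
w=read_camera("wrist");pickle.dump((s,w),open("w14.pkl","wb"));cv2.imwrite("pics/w14.png",w["image"])
c=read_camera("side");cv2.imwrite("pics/s14.png",cv2.resize(c["image"][90:250,200:400],None,fx=3.7,fy=3.7,interpolation=cv2.INTER_CUBIC))
c=read_camera("top");pickle.dump(c,open("top14.pkl","wb"));cv2.imwrite("pics/t14.png",cv2.resize(c["image"][70:210,150:350],None,fx=4,fy=4,interpolation=cv2.INTER_CUBIC))
E
```

```text
clock: 39.5
tool_pos: [0.5793, 0.2061, 0.148]
orientation: [-0.001, 1.0, -0.008, 0.005]
force: [1.2, -0.4, 0.1]
finger_gap: 0.0001
[0.57925049 0.20605615 0.14799051] [ 1.18650381 -0.37281436  0.06938971]
```

View pics/t14.png

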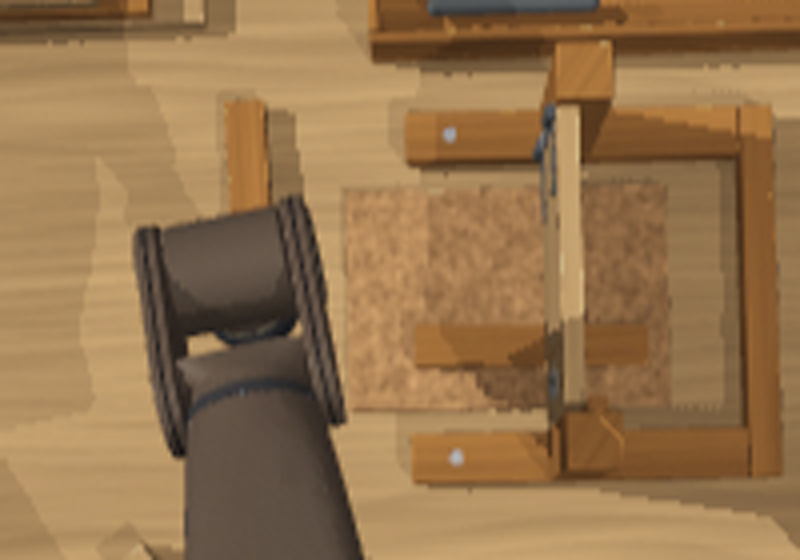

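View pics/s14.png

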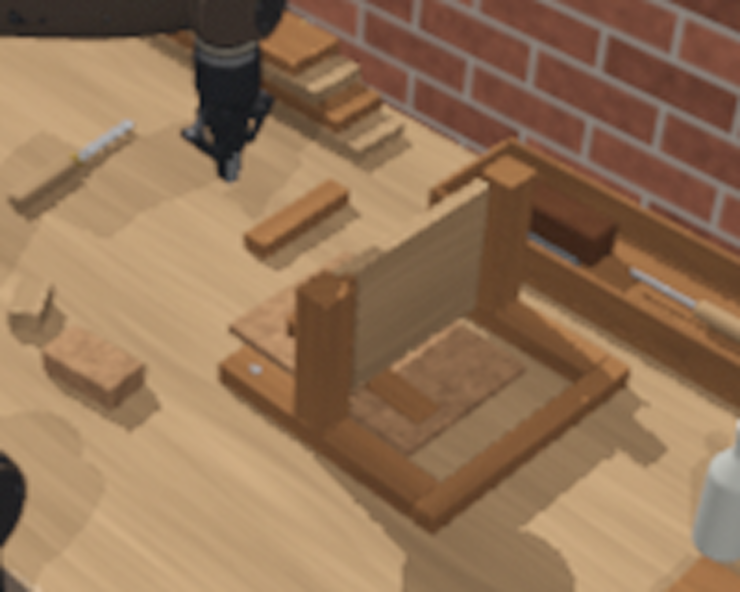

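View pics/w14.png

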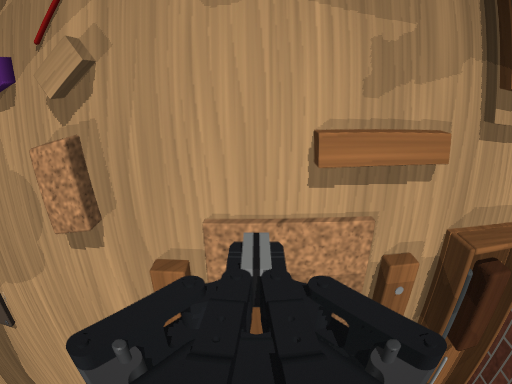

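The top view shows the wedge lying straight under the lock-side half of the shut door, tail at (416,345) and tip at (647,345) in the crop. The gripper is clear of it.

```bash
python3 - <<'E'
from h import *
import pickle
c=pickle.load(open("top14.pkl","rb"));g=lambda a,b:(a/4+150-.375,b/4+70-.375)
C=np.array([.6195,-.0395]);a=-.0157;ex=np.array([1,a]);ey=np.array([-a,1])
for n,p,z in[("tip",(647,344),.0165),("tail",(416,345),.0386)]:
    P=onz(c,*g(*p),z);d=P[:2]-C;print(n,P.round(4),"frame",(d@ex).round(4),(d@ey).round(4))
print(job.finish_job())
E
```

```text
tip [ 0.5724 -0.1224  0.0165] frame -0.0458 -0.0836
tail [0.5747 0.0853 0.0386] frame -0.0468 0.124
the job is handed in; nothing more can be done
None
```

I shut the door and left the wedge jammed under its lock-side half, then handed the job in at about 39.7 s of the 72 s allowed. No verdict was reported. I closed the door by pushing it with shut fingers until it met its stop at 9 N. I then set the wedge on the chipboard by feel, slid it in thin end first and seated it with a push of about 14.5 N on its tail.

**Last checks**
- **Wedge position:** in the final top view the tip is at frame x = -0.046, y = -0.084, about 75 mm past the inner face. The wedge measures 208 mm end to end, against 210 mm given, and looks flat.
- **Door:** it stands in line with its posts in the last pictures.
- **Pressure on the door:** I couldn't measure this directly. The push implies 9 to 13 N, between the 6 N needed and the 25 N limit.
- **Robot:** backed off and touching nothing, with the force reading near zero. The other things visible in the last pictures look unmoved.

**What disagreed**
- **Short fingers:** the first grasp closed on air above the wedge. The fingertips sat about 23 mm behind the stated TCP, so I grasped lower and went by feel.
- **Frame position:** my first estimate, from the post tops, was about 13 mm off in y. I corrected it from the sheet, the feet and the door contact.
- **Door angle:** one measurement from the door's top edge in the top picture gave about 0.012 rad open, inside the 0.04 rad limit. An earlier depth fit was clearly wrong, so I dropped it.

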